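# Load the tape roll on its holder and lock the holder one hole nearer the printer

## Robot

A 7-joint arm with a two-finger parallel gripper is mounted at the origin on the work surface. World frame = base frame: x ahead of the robot, y to its left, z up, the work surface at z = 0. Lengths are in m, angles in rad, forces in N, time in s.
With the tool pointing down it reaches from about 0.425 to 0.875 m from the base axis. Payload 9.9 kg.
Tool frame: the origin (TCP) lies midway between the tips of the shut fingers; the grasp point (between the pads) lies 19 mm behind it; z points along the fingers, y is the line along which they close (so a half turn about z gives the same grasp; the last joint's range is limited). The gripper opens to 85 mm and grips with 20 to 120 N. Pads are 22 mm wide; open, the fingers measure 114 mm over their backs; the gripper's body (76 mm by 85 mm) begins 54 mm behind the grasp point. The pads swing forward as they close: fully open they stand 13 mm farther back than shut.
Start: joints at [1.059, 0.576, 0.025, 1.437, -0.015, 1.129, -0.057], TCP at [0.28, -0.614, 0.194] pointing down, gripper open.
Joint ranges: [-2.76, 2.76], [-0.34, 2.15], [-1.52, 1.57], [0.19, 2.46], [-1.09, 4.23], [0.17, 1.99], [-2.82, 2.82]. Speed limits (rad/s): [2.22, 2.22, 3.01, 3.01, 3.14, 3.14, 3.14].

## Interface

Orientations are given as a unit quaternion [x, y, z, w].
In Python, from bench import * gives the robot as it stands. The module is installed in compiled form; this text tells all that it offers.
- The arm moves only by the tool send_rows, never from a script. Its argument "deltas" is text: rows parted by semicolons, each of 5 numbers parted by spaces: the gripper command: -1 is fully open, 1 is shut, values between are in proportion, then the shift along the tool's x, y, z in cm, then the turn about the tool's z in degrees. A call has 1 to 8 rows; each row is the pose to reach, as a shift and turn from the pose commanded when the call began, along the tool's axes at that moment; what a row does not reach only later rows make up. A row lasts 1/10 s, in which the tool goes at most 50 mm and 8.59 degrees, less where a joint would pass 70% of its speed; a pose out of reach is approached as far as the arm can. A call with a gripper value outside its range is refused whole. The fingers move at their own pace and stop on an object; the grip force is fixed at half the most. Time passes only in rows, so rows that repeat a pose let the fingers close. It gives the time, the measured TCP pose, the force, the opening and the grip force at its end, in the units of the state.
- get_state(): the state, without advancing time (a new reading comes with each control period).
- camera(name): name is "scene" or "top" or "wrist"; returns a dict with "img" (480x640x3 uint8, red, green, blue), "camera_matrix" (3x3 intrinsics, pixels), "k1" (the pictures are not rectified: a ray, as slopes to the right and down, at radius r is drawn at 1 + k1 r^2 times it, then the intrinsics apply), "view" (4x4, takes a point from world to camera coordinates); the wrist camera has in their place "T_tool_cam" (4x4, takes a point from camera to tool coordinates, whose origin is the TCP and whose axes are the flange's). Camera axes: x right, y up, looking along -z (the intrinsics and any distortion apply to the point x, -y, -z); pixel columns grow to the right and rows downward; lengths in m; the calibration is good to about 2 mm. A picture is of the moment at which its call begins: read the wrist's pose just before it. There is no depth.
- finish_job(): hands the job in; it is judged then, once.
The state is a dict: "t": time; "joint_positions": joint angles; "joint_velocities": joint speeds; "effort": joint torques, N m; "tcp_pos": TCP position; "ee_rot": TCP orientation; "ft_force": force on the tool from outside, world axes, zero at the start; "ft_torque": the same for the moment, N m; "gripper_width": finger opening in m; "grip_force": force on a finger pad.
Only numpy, scipy, OpenCV 4.12 (cv2) and the standard library are available. Lean on these libraries where they do the work, as an engineer would, in place of code of your own. Each camera call takes 0.05 s, during which the arm holds its last target. There are 200 camera calls.

## Task

Pick up the loose tape roll, balance it lying level on the grey dome of the sliding holder and let go of it. Then pull the holder's lock knob up, slide the holder exactly one hole along its rail towards the label printer, with the roll still riding level on the dome, and let the pin drop fully home in that hole. Finish while still holding the knob, with the pin fully down (do not let go), and leave the jar and the stamp standing where they are.

Things in the scene. Friction and masses are not known exactly. Their poses are not given: they have to be found in the camera images.
- roll_center (a point): Centre of the loose roll of brown paper tape: a plain ring, 56 mm outside diameter, 32 mm hole, 30 mm tall, about 90 g, lying flat on the desk (its z axis is the axis of the hole). The point is in the middle of the hole, half-way up, 15 mm above its underside.
- roll: The same tape roll; its origin is at the centre of its underside.
- rail: The fixed holder rail: an aluminium square tube 400 mm long and 30 mm wide, top 45 mm above the desk, on two feet, with a row of 12 mm square holes every 40 mm along its top. Origin on the desk under its middle; its y axis runs along the rail, x across it, z up. Its place and yaw (within 0.35 rad) vary.
- sleeve (a joint): Position in metres of the sliding holder along the rail's +y; 0 (within 1 mm) at the start, with the pin in a hole. The neighbouring holes are at +0.040 and -0.040, and the pin has about 2 mm of play either way in a hole. The holder is a grey painted sleeve round the rail, 170 mm long, 60 mm wide, its flat top 57 mm above the desk; with the pin lifted it slides stiffly (about 1.5 N plus drag).
- dome_top (a point): Top of the grey dome on the holder's top: part of a ball of 28 mm radius, standing 13 mm above the holder's flat top, so 70 mm above the desk; it lies 45 mm towards the rail's +y from the holder's middle and moves with the holder. A roll lying level on it has its centre 10 mm above this point and its underside 8 mm clear of the holder's flat top. Its axes are those of the rail.
- lock_knob: Black round pull knob of the lock plunger, 26 mm diameter, 24 mm tall, on the holder, 95 mm along the rail from the dome (on the rail's -y side). Origin at the knob's centre: 83 mm above the desk with the pin home; the knob's underside is then 14 mm above the holder's flat top. It moves up with the plunger and along with the holder.
- plunger (a joint): Lift of the lock plunger in metres: 0 with the pin fully down in a hole, 0.018 fully pulled. The pin (8 mm diameter, round tip) reaches 10 mm into the hole, so lift more than 11 mm to slide. A spring drives it down (4 N when home, 7.6 N fully pulled); between two holes it rides on the tube's top at 0.010.
- label_printer: Desktop label printer, a fixed box 190 mm deep, 120 mm wide, 155 mm tall with grey lower half, black upper half and a paper label coming out of its front. It stands beyond one end of the rail, to the left or the right; the telephone stands beyond the other. Origin at the centre of its underside.
- telephone: Black desk telephone, 190 x 160 mm, 65 mm tall, fixed, beyond the other end of the rail. Origin at the centre of its underside.
- jar_center (a point): Middle of a clear capped specimen jar, 52 mm diameter, 62 mm tall, standing loose on the desk near the roll; leave alone.
- stamp_center (a point): A hand stamp, 50 x 42 mm black block with a round wooden grip, 81 mm tall, standing loose near the roll; the point is 35 mm above the desk; leave alone.
Mind the look-alikes: they are no part of the job. What is meant by the roll is not blue, and is the larger of those in its own colour.

How it is judged:
On the way, in this order (a step that is already met when the one before it is completed fails the run):
1. the tape roll lies level on the dome, let go, with the holder still in its first hole (horizontal distance between roll_center and dome_top below 0.01 m and z of roll_center in the frame of dome_top between 0.004 and 0.017 m and angle between roll_center's own z axis and vertical below 0.25 rad and contact force between the fingers and roll below 0.1 N and value of joint sleeve between -0.006 and 0.006 m and value of joint plunger below 0.004 m), for 0.3 s.
2. the lock plunger is pulled clear of its hole with the roll on the dome (horizontal distance between roll_center and dome_top below 0.01 m and z of roll_center in the frame of dome_top between 0.004 and 0.017 m and angle between roll_center's own z axis and vertical below 0.25 rad and value of joint plunger above 0.0095 m and value of joint sleeve between -0.02 and 0.02 m), for 0.05 s.
3. the holder is in the next hole on the printer's side with the pin home and the roll on the dome (horizontal distance between roll_center and dome_top below 0.01 m and z of roll_center in the frame of dome_top between 0.004 and 0.017 m and angle between roll_center's own z axis and vertical below 0.25 rad and ((y of label_printer in the frame of rail above 0 m and value of joint sleeve between 0.036 and 0.044 m) or (y of label_printer in the frame of rail below 0 m and value of joint sleeve between -0.044 and -0.036 m)) and value of joint plunger below 0.002 m), for 0.2 s.
At the end, for the whole second after the job is handed in: Holder one hole (40 mm, within 4 mm) nearer the printer, pin within 2 mm of fully down, fingers on the knob (over 1 N), at rest; roll untouched on the dome, centre within 10 mm of its axis and 4 to 17 mm above its top, tilted under 0.25 rad (all of step 3 and contact force between the fingers and roll below 0.1 N and contact force between the fingers and lock_knob above 1 N and velocity of joint sleeve between -0.01 and 0.01 m/s and linear speed of roll below 0.02 m/s); the arm keeps its last pose, push and grip.
It fails at once if the jar or the stamp is pushed more than 30 mm or tipped over ((distance of jar_center from where it was at the start of the episode above 0.03 m or angle between jar_center's own z axis and vertical above 0.5 rad) or (distance of stamp_center from where it was at the start of the episode above 0.03 m or angle between stamp_center's own z axis and vertical above 0.5 rad)).
It also fails if it takes over 54 s, if anything falls off the work surface, if the arm or the gripper's body presses on something with over 40 N, if the wrist force passes 120 N, or if a joint passes its speed limit or range.

## Working session

There is one attempt and no reset: what is moved stays moved. The work goes in short steps, Python scripts to look and compute and a tool call to move; the robot and the scene stay as the last step left them, time stands still between calls to the robot, and variables do not carry over. Pictures are saved under pics/ and viewed, at most 10 in all, crops included, and the job is handed in when it is done.

Besides the shell and the picture viewer there is one more tool, called after "Call:" by a JSON object that holds its "method" and its "body". send_rows: Moves the arm, as the interface text tells. Its arguments: {"type":"object","properties":{"deltas":{"type":"string"}},"required":["deltas"]}

```bash
mkdir -p pics
cat > h.py <<'E'
from bench import *
import numpy as np, cv2, json
from scipy.spatial.transform import Rotation as R
def snap(n):
    s=get_state(); c=camera(n)
    if n=="wrist":
        T=np.eye(4);T[:3,:3]=R.from_quat(s["ee_rot"]).as_matrix();T[:3,3]=s["tcp_pos"]
        c["pose"]=T@np.array(c["T_tool_cam"])
    else: c["pose"]=np.linalg.inv(np.array(c["view"]))
    return c
def save(c,f): cv2.imwrite("pics/"+f,c["img"][:,:,::-1])
def ray(c,uv):
    K=np.array(c["camera_matrix"],float)
    p=cv2.undistortPoints(np.array([[uv]],float),K,np.array([c["k1"],0,0,0.]),None,None,None,(3,50,1e-9)) if 0 else cv2.undistortPoints(np.array([[uv]],float),K,np.array([c["k1"],0,0,0.]))
    x,y=p[0,0]; d=c["pose"][:3,:3]@np.array([x,-y,-1]); return c["pose"][:3,3],d
def onz(c,uv,z):
    o,d=ray(c,uv); return o+d*(z-o[2])/d[2]
def proj(c,P):
    q=np.linalg.inv(c["pose"])@np.append(P,1); K=np.array(c["camera_matrix"]); x,y=q[0]/-q[2],-q[1]/-q[2]
    f=1+c["k1"]*(x*x+y*y); return (K@[x*f,y*f,1])[:2]
E
python3 - <<'E'
from h import *
for n in ["scene","top"]:
    c=snap(n); save(c,n+"0.png"); print(n,c["pose"].round(3).tolist(),c["k1"],np.array(c["camera_matrix"]).tolist())
s=get_state(); print(s["t"],s["tcp_pos"],s["ee_rot"],s["gripper_width"],s["ft_force"])
E
```

```text
scene [[0.515, -0.607, 0.605, 1.239], [0.857, 0.373, -0.355, -0.455], [-0.01, 0.701, 0.713, 0.995], [0.0, 0.0, 0.0, 1.0]] 0.040285210319230214 [[567.3509653991331, 0.0, 311.17961680018874], [0.0, 567.3509653991331, 234.50437833260554], [0.0, 0.0, 1.0]]
top [[-0.022, 0.984, -0.179, 0.229], [-1.0, -0.021, 0.009, -0.005], [0.005, 0.179, 0.984, 1.59], [0.0, 0.0, 0.0, 1.0]] 0.0006555559497439069 [[515.0231045704148, 0.0, 317.336090003087], [0.0, 515.0231045704148, 237.7078535605011], [0.0, 0.0, 1.0]]
0.1 [ 0.27985951 -0.61376294  0.19294085] [ 9.77210464e-01  2.12271443e-01 -1.81245685e-04 -7.14866548e-04] 0.08549352229932397 [-0.20405686  0.39062033  0.23758032]
```

View pics/top0.png

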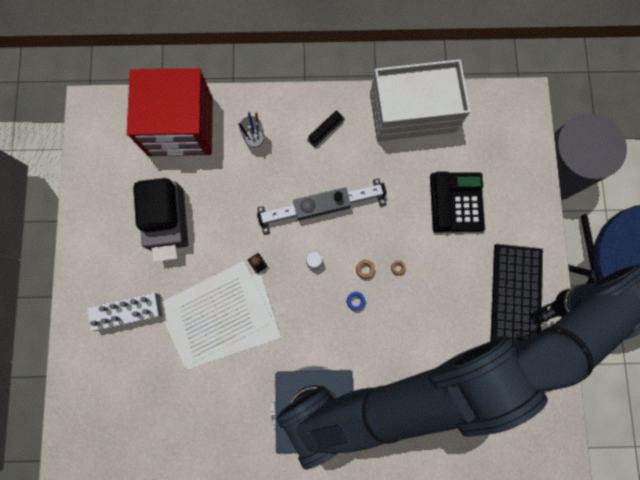

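View pics/scene0.png

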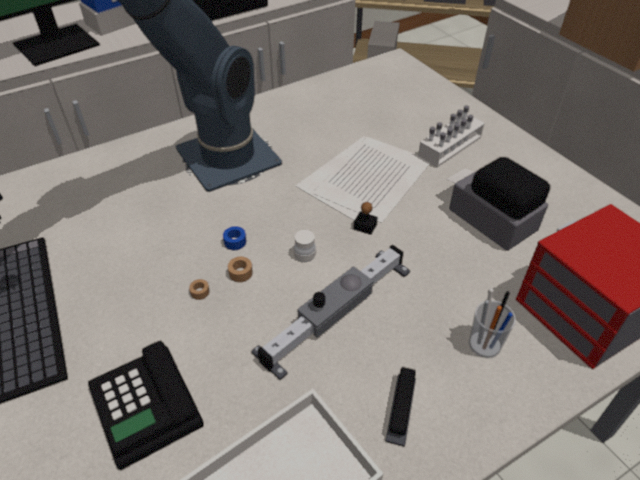

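Top view: the larger brown roll is at (366,268), with the small brown look-alike at (398,268) and the blue one at (356,301). The jar is at (315,260) and the stamp at (257,263). The dome is at (308,205), the knob at (338,196) and the printer at (158,215), which is on the dome's side of the rail, so the slide is towards rail +y. In the scene view the roll is at (240,268), the knob at (319,299) and the dome at (350,283).

Run:
```python
from h import *
from scipy.optimize import minimize
t=snap("top"); s=snap("scene")
def blobs(c,lo,hi,box,amin=25):
    hsv=cv2.cvtColor(c["img"],cv2.COLOR_RGB2HSV); m=cv2.inRange(hsv,lo,hi)
    k=np.zeros_like(m); x0,y0,x1,y1=box; k[y0:y1,x0:x1]=m[y0:y1,x0:x1]
    n,l,st,ce=cv2.connectedComponentsWithStats(k)
    return [(st[i].tolist(),ce[i].round(1).tolist()) for i in range(1,n) if st[i][4]>=amin]
print("roll top",blobs(t,(4,80,60),(20,255,255),(330,245,420,290)))
print("roll sc",blobs(s,(4,80,60),(20,255,255),(180,245,265,310)))
print("knob top",blobs(t,(0,0,0),(180,255,40),(325,185,352,210),8))
print("knob sc",blobs(s,(0,0,0),(180,255,40),(305,285,335,312),8))
for n,c,box in(("top",t,(295,185,352,220)),("sc",s,(300,265,375,330))):
    x0,y0,x1,y1=box; cv2.imwrite(f"pics/c_{n}.png",cv2.resize(c["img"][y0:y1,x0:x1,::-1],None,fx=8,fy=8,interpolation=cv2.INTER_CUBIC))
a=cv2.imread("pics/c_top.png");b=cv2.imread("pics/c_sc.png")
W=max(a.shape[1],b.shape[1]);cv2.imwrite("pics/c.png",np.vstack([cv2.copyMakeBorder(i,0,0,0,W-i.shape[1],0) for i in(a,b)])[:800])
print(a.shape,b.shape)
for n,p,z in(("roll",(366,268),.03),("jar",(315,259),.062),("stamp",(257,263),.04),("dome",(308,205),.07),("knob",(338,196),.095),("blue",(356,301),.02),("small",(398,268),.02)): print(n,onz(t,p,z).round(4))
for n,p,z in(("roll",(240,268),.02),("dome",(350,283),.07),("knob",(319,299),.083)): print(n,onz(s,p,z).round(4))
```

```text
roll top [([356, 260, 18, 18, 181], [365.0, 268.6]), ([391, 261, 14, 14, 109], [397.8, 267.4])]
roll sc [([228, 257, 24, 25, 461], [239.7, 268.8]), ([190, 280, 19, 19, 274], [198.9, 289.0])]
knob top [([334, 192, 8, 10, 60], [337.9, 196.6]), ([339, 207, 10, 3, 13], [343.3, 208.0])]
knob sc [([313, 293, 12, 15, 138], [318.5, 299.8])]
(280, 456, 3) (520, 600, 3)
roll [ 0.4156 -0.1656  0.03  ]
jar [ 0.442  -0.0107  0.062 ]
stamp [0.4366 0.1651 0.04  ]
dome [0.6066 0.0071 0.07  ]
knob [ 0.6263 -0.0835  0.095 ]
blue [ 0.3169 -0.1324  0.02  ]
small [ 0.4147 -0.2648  0.02  ]
roll [ 0.4179 -0.1625  0.02  ]
dome [0.6193 0.002  0.07  ]
knob [ 0.6301 -0.0813  0.083 ]
```

View pics/c.png

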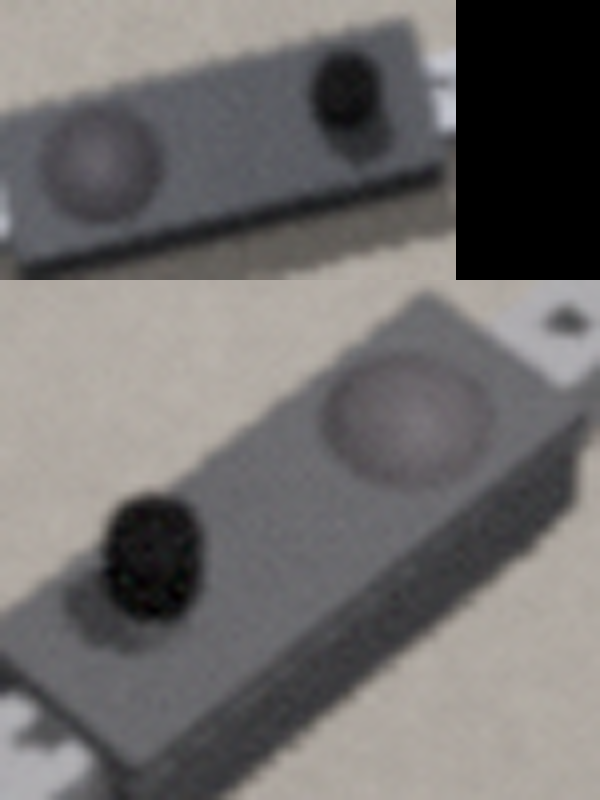

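Call:
{"method": "send_rows", "body": {"deltas": "-1 3 -3.5 0 -7;-1 6 -7 0 -14;-1 9 -10.5 0 -21;-1 12 -14 0 -28;-1 15 -17.5 0 -35;-1 18.5 -21 0 -42;-1 21.5 -24.5 0 -49;-1 25 -28 0 -56"}}

```text
t: 1.0
tcp_pos: [0.3911, -0.2542, 0.1939]
ee_rot: [0.762, 0.648, -0.0, 0.0]
ft_force: [1.6, -0.9, 0.1]
gripper_width: 0.0855
grip_force: 0.0
```

```bash
cat >> h.py <<'E'
def go(x,y,z,yaw):  # tool-frame shift (cm) and turn (deg) to a world TCP with tool-y (closing line) at yaw, tool down
    s=get_state(); M=R.from_quat(s["ee_rot"]).as_matrix()
    d=M.T@(np.array([x,y,z])-s["tcp_pos"])*100
    cur=np.arctan2(M[1,1],M[0,1]); t=-np.degrees(yaw-cur); t=(t+90)%180-90
    print("t",s["t"],"tcp",np.round(s["tcp_pos"],4),"yaw y",round(cur,4),"tilt",M[:,2].round(4),"-> d cm",d.round(2),"turn",round(t,2),"j",np.round(s["joint_positions"],2),"w",round(s["gripper_width"],4),"F",np.round(s["ft_force"],2))
E
python3 -c "
from h import *
go(.416,-.164,.2,.19)"
```

```text
t 1.0 tcp [ 0.3911 -0.2542  0.1939] yaw y -0.1614 tilt [-0.e+00 -5.e-04 -1.e+00] -> d cm [ 9.3   1.01 -0.62] turn -20.13 j [ 0.71  0.28 -0.31  1.96  0.1   0.92  0.19] w 0.0855 F [ 1.6  -0.91  0.11]
```

Call:
{"method": "send_rows", "body": {"deltas": "-1 4 0.5 0 -8;-1 7 1 -0.3 -16;-1 9.3 1 -0.6 -20;-1 9.3 1 -0.6 -20"}}

```text
t: 1.4
tcp_pos: [0.4173, -0.1628, 0.2003]
ee_rot: [0.637, 0.771, 0.001, 0.0]
ft_force: [-0.1, -0.4, 0.3]
gripper_width: 0.0853
grip_force: 0.0
```

Run:
```python
from h import *
c=snap("wrist"); save(c,"w1.png"); print(np.array(c["T_tool_cam"]).round(3).tolist()); print(proj(c,[.416,-.164,.03]))
go(.416,-.164,.2,.19)
```

```text
[[0.001, 0.945, 0.328, 0.084], [1.0, -0.001, -0.0, 0.0], [-0.0, 0.328, -0.945, -0.182], [0.0, 0.0, 0.0, 1.0]]
[314.35009474 195.75911086]
t 1.45 tcp [ 0.4167 -0.1649  0.2   ] yaw y 0.184 tilt [ 3.e-04 -2.e-04 -1.e+00] -> d cm [ 0.1  -0.05 -0.  ] turn -0.34 j [ 0.61  0.25 -0.42  1.98  0.13  0.93  0.3 ] w 0.0855 F [ 0.8  -0.77  0.1 ]
```

View pics/w1.png

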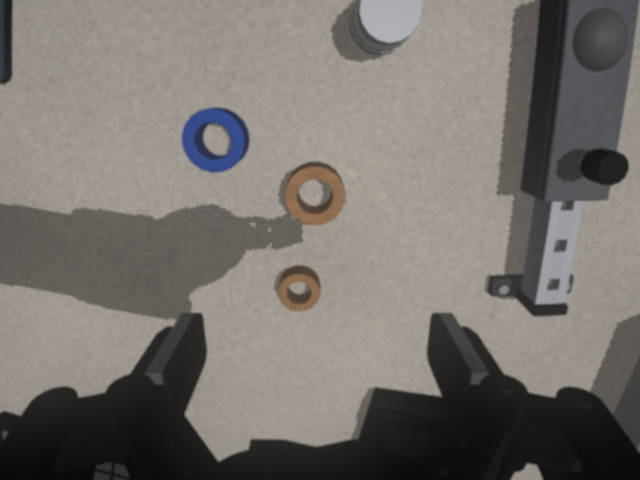

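Wrist view: the roll is at (315,194), the knob at (605,166), the dome at (601,40), the small roll at (299,290) and the jar at (388,22).

```bash
cat >> h.py <<'E'
def mask(c,lo,hi,box):
    m=cv2.inRange(cv2.cvtColor(c["img"],cv2.COLOR_RGB2HSV),lo,hi); k=np.zeros_like(m); x0,y0,x1,y1=box; k[y0:y1,x0:x1]=m[y0:y1,x0:x1]
    n,l,st,ce=cv2.connectedComponentsWithStats(k); i=1+np.argmax(st[1:,4]); return (l==i).astype(np.uint8),st[i]
def circ(c,m,z):  # outer contour cast onto plane z -> enclosing circle
    P=max(cv2.findContours(m,0,1)[0],key=len)[:,0]
    X=np.array([onz(c,p,z)[:2] for p in P],np.float32); (x,y),r=cv2.minEnclosingCircle(X); return np.round([x,y,r],4)
E
python3 - <<'E'
from h import *
c=snap("wrist")
m,st=mask(c,(4,80,60),(20,255,255),(260,150,370,235)); print("roll",st,circ(c,m,.03),circ(c,m,.0))
m,st=mask(c,(4,80,60),(20,255,255),(270,260,330,320)); print("small",circ(c,m,.02))
m,st=mask(c,(0,0,0),(180,255,38),(575,140,632,186)); print("knob",st)
P=max(cv2.findContours(m,0,1)[0],key=len)[:,0]
print("knob ctr z.095",circ(c,m,.095))
print("dome",onz(c,(601,40),.06).round(4),"knobtop",onz(c,(607,165),.095).round(4))
E
```

```text
roll [ 286  162   60   61 2067] [ 0.4158 -0.163   0.0283] [ 0.4171 -0.1699  0.0307]
small [ 0.4202 -0.2648  0.0244]
knob [ 582  146   47   34 1241]
knob ctr z.095 [ 0.6229 -0.0837  0.0192]
dome [0.6094 0.005  0.06  ] knobtop [ 0.6247 -0.0856  0.095 ]
```

```bash
python3 -c "
from h import *
go(.4158,-.163,.004,.184)"
```

```text
t 1.5 tcp [ 0.4163 -0.1661  0.1998] yaw y 0.1816 tilt [-1.e-04 -5.e-04 -1.e+00] -> d cm [3.200e-01 1.000e-02 1.958e+01] turn -0.14 j [ 0.61  0.25 -0.42  1.98  0.13  0.93  0.3 ] w 0.085 F [ 0.63 -0.24  0.18]
```

Call:
{"method": "send_rows", "body": {"deltas": "-1 0.2 0 4 0;-1 0.2 0 8 0;-1 0.2 0 11 0;-1 0.2 0 13.5 0;-1 0.2 0 13.5 0;-1 0.2 0 13.5 0"}}

```text
t: 2.1
tcp_pos: [0.4158, -0.1645, 0.0648]
ee_rot: [0.64, 0.768, -0.0, -0.0]
ft_force: [-0.4, 0.4, 0.1]
gripper_width: 0.0854
grip_force: 0.0
```

Run:
```python
from h import *
for i in range(3):
    c=snap("wrist"); go(.4158,-.163,.004,.184)
    m,st=mask(c,(4,80,60),(20,255,255),(200,50,450,300)); print("roll",st,circ(c,m,.03))
save(c,"w2.png")
```

```text
t 2.15 tcp [ 0.4165 -0.1645  0.0655] yaw y 0.1815 tilt [ 5.e-04 -5.e-04 -1.e+00] -> d cm [ 0.17 -0.04  6.15] turn -0.14 j [ 0.53  0.44 -0.35  2.17  0.28  0.57  0.15] w 0.0853 F [0.93 0.58 0.98]
roll [ 270  195   94   96 5536] [ 0.4157 -0.1617  0.0299]
t 2.2 tcp [ 0.4168 -0.1645  0.0658] yaw y 0.1818 tilt [ 1.6e-03 -8.0e-04 -1.0e+00] -> d cm [ 0.17 -0.09  6.18] turn -0.12 j [ 0.53  0.44 -0.36  2.17  0.28  0.57  0.15] w 0.0855 F [ 1.08 -0.11  0.2 ]
roll [ 269  194   94   96 5505] [ 0.416  -0.1617  0.0299]
t 2.25 tcp [ 0.417  -0.1644  0.0659] yaw y 0.1822 tilt [ 0.002 -0.001 -1.   ] -> d cm [ 0.16 -0.1   6.19] turn -0.1 j [ 0.53  0.44 -0.36  2.17  0.28  0.57  0.15] w 0.0852 F [-0.16 -0.54  0.  ]
roll [ 268  194   94   96 5503] [ 0.4158 -0.1617  0.0299]
```

Call:
{"method": "send_rows", "body": {"deltas": "-1 0.1 -0.1 2 0;-1 0.1 -0.1 4 0;-1 0.1 -0.1 5.3 0;-1 0.1 -0.1 6 0;-1 0.1 -0.1 6 0;0.2 0.1 -0.1 6 0;0.6 0.1 -0.1 6 0;1 0.1 -0.1 6 0"}}

```text
t: 3.05
tcp_pos: [0.4154, -0.163, 0.0053]
ee_rot: [0.639, 0.769, 0.0, 0.001]
ft_force: [0.0, 0.6, -0.6]
gripper_width: 0.0443
grip_force: 0.0
```

Call:
{"method": "send_rows", "body": {"deltas": "1 0 0 0 0;1 0 0 0 0;1 0 0 0 0;1 0 0 0 0"}}

```text
t: 3.45
tcp_pos: [0.415, -0.1628, 0.0047]
ee_rot: [0.639, 0.769, 0.0, -0.0]
ft_force: [1.0, -0.0, 0.0]
gripper_width: 0.0001
grip_force: 0.0
```

```bash
python3 -c "
from h import *
go(.4158,-.163,.004,.184)"
```

```text
t 3.45 tcp [ 0.415  -0.1628  0.0047] yaw y 0.1833 tilt [-0.e+00  1.e-04 -1.e+00] -> d cm [-0.03  0.08  0.07] turn -0.04 j [ 0.46  0.55 -0.27  2.23  0.37  0.41  0.07] w 0.0001 F [ 1.01 -0.02  0.  ]
```

Run:
```python
from h import *
c=snap("wrist"); s=snap("scene")
cv2.imwrite("pics/w3.png",np.hstack([cv2.resize(c["img"],(400,300)),cv2.resize(s["img"][180:330,150:350],(400,300))])[:,:,::-1])
```

```text
(no output)
```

View pics/w3.png

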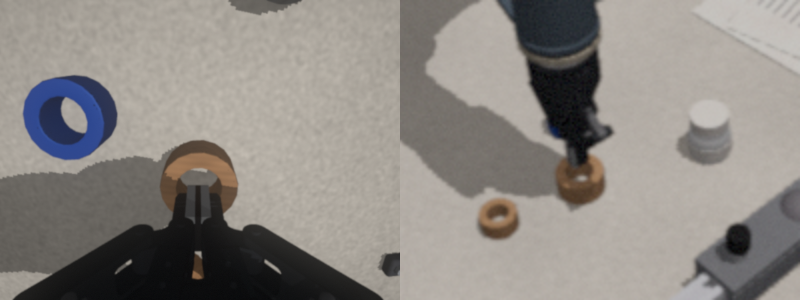

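The fingers have shut inside or above the roll's hole, in the wrist half at about (199,190), so they missed its outside. I'll check where the tips and the roll really are.

Run:
```python
from h import *
c=snap("wrist"); s=snap("scene")
T=c["pose"]@np.linalg.inv(np.array(c["T_tool_cam"]))
P=(T@[0,0,0,1])[:3]
print("tcp px wrist",proj(c,P),"scene",proj(s,P))
for dz in(.01,.03): print(proj(c,P+[0,0,dz]),proj(s,P+[0,0,dz]))
m,st=mask(c,(4,80,40),(20,255,255),(230,190,420,360)); print(st,circ(c,m,.03))
m,st=mask(s,(4,80,40),(20,255,255),(220,250,265,290)); print(st,onz(s,(240,268),.02))
cv2.imwrite("pics/w4.png",np.hstack([cv2.resize(c["img"][200:380,220:420],(400,360),interpolation=2),cv2.resize(s["img"][235:289,215:275],(400,360),interpolation=2)])[:,:,::-1])
```

```text
tcp px wrist [316.08502934 273.83383883] scene [239.98715703 271.61942444]
[316.07274866 282.62806384] [239.55368276 268.75999805]
[316.04426055 303.08475121] [238.67190605 262.94659264]
[ 256  226  124  114 7271] [ 0.4152 -0.1598  0.0308]
[228 258  24  24 412] [ 0.41792828 -0.16252374  0.02      ]
```

View pics/w4.png

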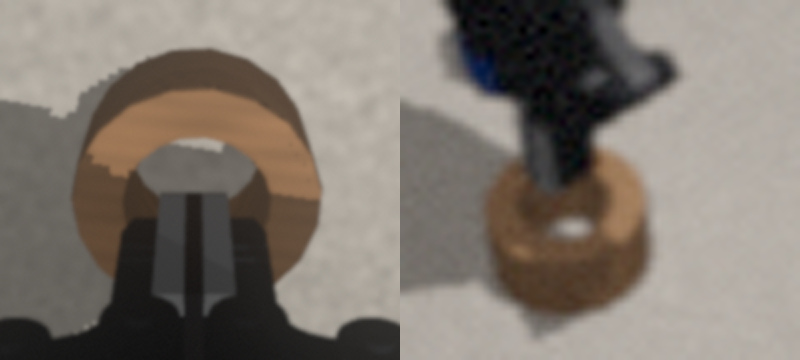

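Run:
```python
from h import *
c=snap("wrist"); s=snap("scene"); t=snap("top")
for a,b in (((316,296),(237,262.8)),((316,296),(238,263.5)),((296,296),(236,262))):
    o1,d1=ray(c,a); o2,d2=ray(s,b); A=np.stack([d1,-d2],1); l=np.linalg.lstsq(A,o2-o1,rcond=None)[0]; print(o1+d1*l[0],np.linalg.norm(o1+d1*l[0]-o2-d2*l[1]))
go(.4158,-.163,.004,.184)
cv2.imwrite("pics/w5.png",cv2.resize(s["img"][215:295,190:290],(800,600),interpolation=2)[:,:,::-1])
```

```text
[ 0.41469023 -0.16125442  0.03120202] 0.005690656714765923
[ 0.41476627 -0.16166675  0.03041302] 0.0030379585425220246
[ 0.40614793 -0.16397395  0.02912432] 0.0018460521523422674
t 3.8 tcp [ 0.415  -0.1628  0.0047] yaw y 0.1834 tilt [-0.  0. -1.] -> d cm [-0.03  0.07  0.07] turn -0.03 j [ 0.46  0.55 -0.27  2.23  0.37  0.41  0.07] w -0.0001 F [-0.  -0.3 -0.7]
```

View pics/w5.png

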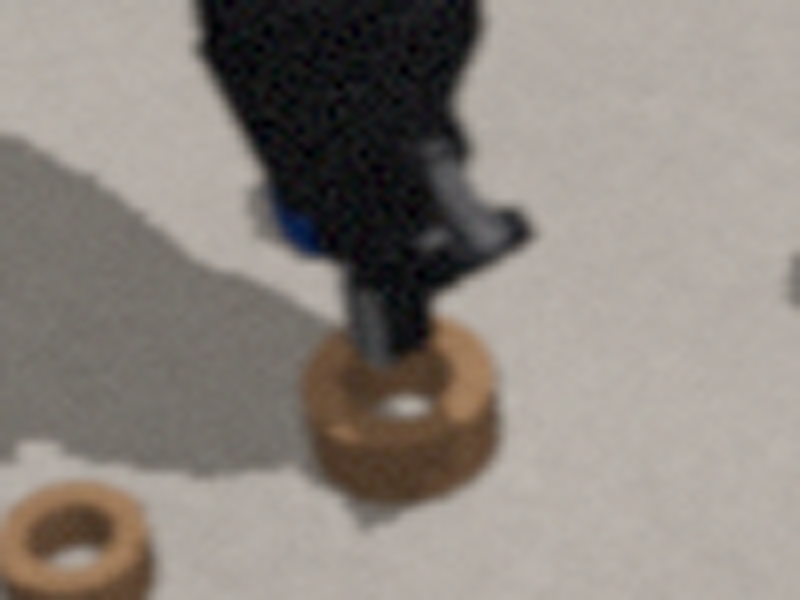

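The tips triangulate to z≈0.030 with the reported TCP at z=0.005, so the real fingertips sit about 25 mm above the stated TCP. They closed just over the roll's top and the roll is undisturbed. I'll rise, open, and check the open-tip depth in tool coordinates.

Call:
{"method": "send_rows", "body": {"deltas": "1 0 0 -1 0;1 0 0 -2.5 0;0 0 0 -2.5 0;-1 0 0 -2.5 0;-1 0 0 -2.5 0;-1 0 0 -2.5 0;-1 0 0 -2.5 0"}}

```text
t: 4.5
tcp_pos: [0.4148, -0.1627, 0.0294]
ee_rot: [0.639, 0.769, -0.0, -0.0]
ft_force: [-0.1, 0.4, -0.2]
gripper_width: 0.0724
grip_force: 0.0
```

Run:
```python
from h import *
c=snap("wrist"); go(.4155,-.1633,-.02,.184)
im=c["img"]; s=snap("scene")
T=np.array(c["T_tool_cam"]);c2=dict(c);c2["pose"]=T
for uv,y in(((190,314),-.0427),((205,314),-.0427),((432,314),.0427),((316,296),0)):
    o,d=ray(c2,uv)
    if y: print(uv,o+d*(y-o[1])/d[1])
    else:
        for x in(0,.005,.011): print(uv,o+d*(x-o[0])/d[0])
cv2.imwrite("pics/w6.png",np.hstack([cv2.resize(im,(420,315)),cv2.resize(s["img"][215:295,185:290],(378,315),interpolation=2)])[:,:,::-1])
```

```text
t 4.55 tcp [ 0.4148 -0.1627  0.0294] yaw y 0.1836 tilt [-6.e-04  2.e-04 -1.e+00] -> d cm [-0.07  0.06  4.94] turn -0.02 j [ 0.49  0.5  -0.31  2.21  0.33  0.48  0.1 ] w 0.0789 F [-0.1   1.06 -1.09]
(190, 314) [ 0.01498963 -0.0427     -0.06500176]
(205, 314) [ 0.00556887 -0.0427     -0.04897629]
(432, 314) [ 0.00900914  0.0427     -0.05473905]
(316, 296) [ 0.00000000e+00 -2.64145945e-05 -2.35284750e-02]
(316, 296) [ 5.00000000e-03 -2.12293476e-05 -3.29359107e-02]
(316, 296) [ 1.10000000e-02 -1.50070514e-05 -4.42248335e-02]
```

View pics/w6.png

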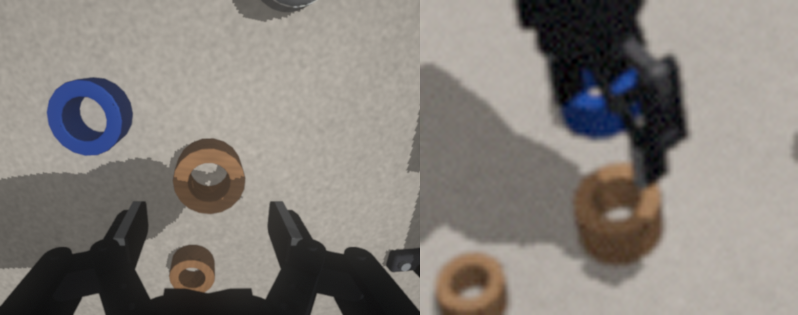

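Both views put the open tips well behind the stated TCP (25–45 mm). I'll go down around the roll in small steps and watch the force.

Call:
{"method": "send_rows", "body": {"deltas": "-1 0 0.1 1 0;-1 0 0.1 2 0;-1 0 0.1 3 0;-1 0 0.1 4 0;-1 0 0.1 4.4 0;-1 0 0.1 4.4 0"}}

```text
t: 5.2
tcp_pos: [0.4155, -0.1624, -0.0152]
ee_rot: [0.639, 0.769, -0.0, -0.001]
ft_force: [0.1, 0.2, -0.2]
gripper_width: 0.0853
grip_force: 0.0
```

Run:
```python
from h import *
c=snap("wrist"); s=snap("scene"); go(.4155,-.1633,-.02,.184)
cv2.imwrite("pics/w7.png",np.hstack([cv2.resize(c["img"],(420,315)),cv2.resize(s["img"][215:295,185:290],(378,315),interpolation=2)])[:,:,::-1])
```

```text
t 5.3 tcp [ 0.416  -0.1626 -0.0144] yaw y 0.1836 tilt [-3.e-04  1.e-04 -1.e+00] -> d cm [-0.06 -0.06  0.56] turn -0.02 j [ 0.43  0.59 -0.24  2.24  0.39  0.35  0.04] w 0.0854 F [-0.51  0.02 -0.12]
```

View pics/w7.png

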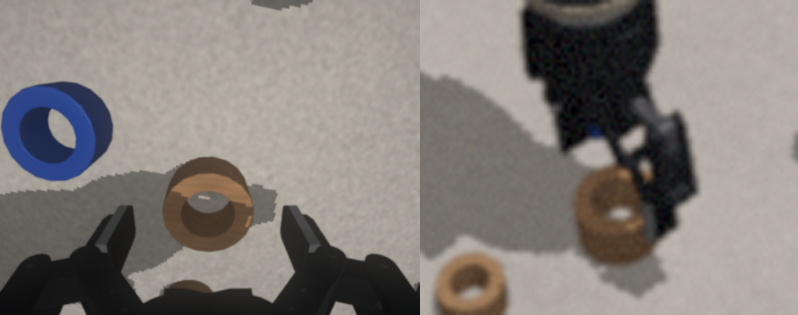

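No contact yet at TCP z=-0.015; the roll at (208,205) sits between the pads, whose tips (120,207) and (290,207) are still high. I'll check the body clearance from the same image geometry.

Run:
```python
from h import *
c=snap("wrist"); T=np.array(c["T_tool_cam"]);c["pose"]=T
for uv,xs in(((312,443),(.02,.03,.038,.0425)),((442,315),(.005,.011,.013)),((312,312),(0,))):
    for x in xs: o,d=ray(c,uv); print(uv,(o+d*(x-o[0])/d[0]).round(4))
```

```text
(312, 443) [ 0.02   -0.0008 -0.1229]
(312, 443) [ 0.03   -0.0006 -0.1321]
(312, 443) [ 0.038  -0.0005 -0.1394]
(312, 443) [ 0.0425 -0.0005 -0.1436]
(442, 315) [ 0.005   0.0487 -0.0488]
(442, 315) [ 0.011   0.045  -0.0589]
(442, 315) [ 0.013   0.0438 -0.0622]
(312, 312) [ 0.     -0.0017 -0.0375]
```

Call:
{"method": "send_rows", "body": {"deltas": "-1 0 0 0.5 0;-1 0 0 1 0;-1 0 0 1 0"}}

```text
t: 5.65
tcp_pos: [0.4157, -0.1626, -0.0248]
ee_rot: [0.639, 0.769, -0.0, -0.0]
ft_force: [0.9, 0.7, 0.1]
gripper_width: 0.0856
grip_force: 0.0
```

Call:
{"method": "send_rows", "body": {"deltas": "-1 0 0 0.3 0;-1 0 0 0.6 0;-1 0 0 0.6 0"}}

```text
t: 5.95
tcp_pos: [0.4158, -0.1626, -0.0307]
ee_rot: [0.639, 0.769, -0.0, -0.0]
ft_force: [-0.3, -0.2, -0.4]
gripper_width: 0.0851
grip_force: 0.0
```

Call:
{"method": "send_rows", "body": {"deltas": "-1 0 0 0.2 0;-1 0 0 0.4 0;-1 0 0 0.4 0"}}

```text
t: 6.25
tcp_pos: [0.4159, -0.1626, -0.0345]
ee_rot: [0.639, 0.769, -0.0, -0.0]
ft_force: [0.3, -0.5, 0.8]
gripper_width: 0.0855
grip_force: 0.0
```

Run:
```python
from h import *
c=snap("wrist"); s=snap("scene"); go(.4155,-.1633,-.02,.184)
m=cv2.cvtColor(c["img"],cv2.COLOR_RGB2GRAY)
k,st=mask(c,(4,80,40),(20,255,255),(200,180,440,420)); print("roll",st)
# right fingertip: topmost very dark/greyblue pixel columns 400-470
for x in (170,180,190,430,440,450): print(x,m[280:340:5,x])
```

```text
t 6.35 tcp [ 0.4159 -0.1626 -0.0343] yaw y 0.1835 tilt [-1.e-04  0.e+00 -1.e+00] -> d cm [-0.06 -0.06 -1.43] turn -0.03 j [ 0.41  0.63 -0.2   2.25  0.42  0.3   0.02] w 0.0855 F [0.04 1.03 0.53]
roll [  238   256   156   161 17768]
170 [131 105 102  99 101 103 102 102 103  88  47  59]
180 [112 105 107 106 104 100  99  75  62  61  60  59]
190 [107 106 101 101 102 102 100  63  53  33  31  31]
430 [172 170 176 177 162 109 105  93  71  60  48  44]
440 [169 172 175 171 166 106 109  64  46  44  42  42]
450 [174 170 172 174 171 169 163  75  74  74  71  50]
```

Scale check: the pad gap reads 245 px for 85 mm and the roll 156 px for 56 mm, so the tips are only now about level with the roll's top. I'll continue down.

Call:
{"method": "send_rows", "body": {"deltas": "-1 0 0 0.4 0;-1 0 0 0.8 0;-1 0 0 1.2 0;-1 0 0 1.2 0"}}

```text
t: 6.75
tcp_pos: [0.4157, -0.1625, -0.0469]
ee_rot: [0.639, 0.769, -0.0, -0.0]
ft_force: [-0.9, -0.1, -0.1]
gripper_width: 0.0855
grip_force: 0.0
```

Call:
{"method": "send_rows", "body": {"deltas": "-1 0 0 0.3 0;-1 0 0 0.6 0;-1 0 0 0.6 0"}}

```text
t: 7.05
tcp_pos: [0.4162, -0.1628, -0.0509]
ee_rot: [0.639, 0.769, -0.0, 0.001]
ft_force: [-4.3, 3.0, 34.1]
gripper_width: 0.0853
grip_force: 17.1
```

Run:
```python
from h import *
c=snap("wrist"); s=snap("scene"); go(.4155,-.1633,-.055,.184)
m=cv2.cvtColor(c["img"],cv2.COLOR_RGB2GRAY)
k,st=mask(c,(4,80,40),(20,255,255),(190,180,445,440)); print("roll",st)
cv2.imwrite("pics/w8.png",np.hstack([cv2.resize(c["img"],(420,315)),cv2.resize(s["img"][215:295,185:290],(378,315),interpolation=2)])[:,:,::-1])
```

```text
t 7.15 tcp [ 0.4162 -0.1627 -0.0508] yaw y 0.1837 tilt [ 0.0013 -0.0011 -1.    ] -> d cm [-0.04 -0.07  0.42] turn -0.02 j [ 0.38  0.66 -0.17  2.26  0.44  0.25  0.  ] w 0.0858 F [-4.31  2.67 34.51]
roll [  228   273   175   167 22120]
```

View pics/w8.png

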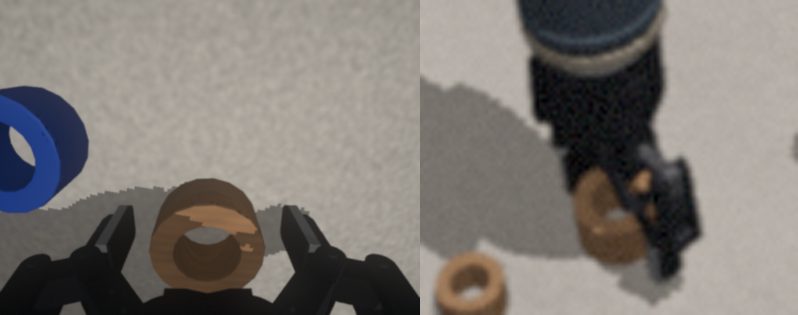

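The open tips met the desk at TCP z≈-0.051, so the true shut-tip point is about 38 mm behind the reported TCP. The roll is centred between the pads, at (207,238). I'll back up 15 mm and grip.

Call:
{"method": "send_rows", "body": {"deltas": "-1 0 0 -0.8 0;-1 0 0 -1.5 0;-1 0 0 -1.5 0;0 0 0 -1.5 0;1 0 0 -1.5 0;1 0 0 -1.5 0;1 0 0 -1.5 0;1 0 0 -1.5 0"}}

```text
t: 7.95
tcp_pos: [0.4158, -0.1627, -0.0371]
ee_rot: [0.639, 0.769, -0.0, 0.0]
ft_force: [-2.4, 0.5, 13.0]
gripper_width: 0.0548
grip_force: 60.8
```

```bash
python3 -c "
from h import *
go(.4158,-.163,.06,.184);print(get_state()['grip_force'])"
```

```text
t 7.95 tcp [ 0.4158 -0.1627 -0.0371] yaw y 0.1839 tilt [-2.e-04 -3.e-04 -1.e+00] -> d cm [-0.03 -0.01 -9.71] turn -0.01 j [ 0.4   0.63 -0.2   2.25  0.43  0.29  0.02] w 0.0548 F [-2.42  0.51 12.95]
60.78422226011753
```

Call:
{"method": "send_rows", "body": {"deltas": "1 0 0 -1 0;1 0 0 -3 0;1 0 0 -7 0;1 0 0 -11 0;1 0 0 -15 0;1 0.3 5 -15.7 0;1 0.6 9.5 -15.7 0;1 1 14 -15.7 0"}}

```text
t: 8.75
tcp_pos: [0.5533, -0.1274, 0.1209]
ee_rot: [0.64, 0.768, 0.0, 0.001]
ft_force: [1.0, -0.3, -1.4]
gripper_width: 0.0547
grip_force: 63.5
```

```bash
python3 -c "
from h import *
go(.631,-.113,.12,.18);print(get_state()['grip_force'])"
```

```text
t 8.75 tcp [ 0.5533 -0.1274  0.1209] yaw y 0.1821 tilt [ 1.2e-03 -5.0e-04 -1.0e+00] -> d cm [0.01 7.9  0.1 ] turn 0.12 j [ 0.41  0.51 -0.41  1.81  0.26  0.87  0.07] w 0.0547 F [ 0.96 -0.33 -1.43]
63.51083692163229
```

Call:
{"method": "send_rows", "body": {"deltas": "1 0 4 0 0;1 0 7 0 0;1 0 7.9 0 0;1 0 7.9 0 0;1 0 7.9 0 0"}}

```text
t: 9.25
tcp_pos: [0.628, -0.1133, 0.1194]
ee_rot: [0.639, 0.769, -0.001, -0.001]
ft_force: [-0.3, -0.1, -0.9]
gripper_width: 0.0548
grip_force: 63.5
```

```bash
cat > m.py <<'E'
from h import *
go(.631,-.113,.12,.18)
c=snap("wrist"); save(c,"dome.png")
hsv=cv2.cvtColor(c["img"],cv2.COLOR_RGB2HSV); g=cv2.cvtColor(c["img"],cv2.COLOR_RGB2GRAY)
pd=proj(c,[.609,.005,.06]); pk=proj(c,[.626,-.0865,.095]); print("expected dome,knob px",pd,pk)
b=cv2.medianBlur(g,5); x,y=pd.astype(int)
ci=cv2.HoughCircles(b[max(0,y-90):y+90,max(0,x-90):x+90],cv2.HOUGH_GRADIENT,1,50,param1=60,param2=12,minRadius=30,maxRadius=65)
if ci is not None:
    for q in ci[0][:3]:
        p=(q[0]+max(0,x-90),q[1]+max(0,y-90)); print("dome circ",p,q[2],onz(c,p,.059).round(4))
m,st=mask(c,(0,0,0),(180,255,32),(int(pk[0])-45,int(pk[1])-45,int(pk[0])+45,int(pk[1])+45)); print("knob",st,circ(c,m,.09))
# sleeve top flat: grey, low-sat mid value
print("dome px hsv",hsv[y,x],"near",hsv[y,min(639,x+60)],hsv[y,max(0,x-60)])
m,st=mask(c,(0,0,60),(180,70,95),(200,0,440,320)); r=cv2.minAreaRect(np.argwhere(m)[:,::-1].astype(np.float32)); print("sleeve rect",r,st)
E
python3 m.py
```

```text
t 9.25 tcp [ 0.628  -0.1133  0.1194] yaw y 0.1831 tilt [-1.8e-03 -1.0e-04 -1.0e+00] -> d cm [-0.02  0.3  -0.06] turn 0.18 j [ 0.34  0.61 -0.39  1.62  0.27  0.96  0.04] w 0.0548 F [-0.34 -0.13 -0.93]
expected dome,knob px [321.55203805  31.3416002 ] [321.59224134 209.45390118]
dome circ (np.float64(319.5), np.float32(23.5)) 46.8 [0.6071 0.0089 0.059 ]Traceback (most recent call last):
  File "m.py", line 11, in <module>
    m,st=mask(c,(0,0,0),(180,255,32),(int(pk[0])-45,int(pk[1])-45,int(pk[0])+45,int(pk[1])+45)); print("knob",st,circ(c,m,.09))
         ~~~~^^^^^^^^^^^^^^^^^^^^^^^^^^^^^^^^^^^^^^^^^^^^^^^^^^^^^^^^^^^^^^^^^^^^^^^^^^^^^^^^^^
  File "h.py", line 28, in mask
    n,l,st,ce=cv2.connectedComponentsWithStats(k); i=1+np.argmax(st[1:,4]); return (l==i).astype(np.uint8),st[i]
                                                       ~~~~~~~~~^^^^^^^^^^
    return _wrapfunc(a, 'argmax', axis=axis, out=out, **kwds)
    return bound(*args, **kwds)
ValueError: attempt to get argmax of an empty sequence
```

Call:
{"method": "send_rows", "body": {"deltas": "1 2 0 0 0;1 4 0 0 0;1 4 0 0 0;1 4 0 0 0"}}

```text
t: 9.7
tcp_pos: [0.6214, -0.0741, 0.1202]
ee_rot: [0.639, 0.769, -0.0, 0.0]
ft_force: [0.1, 0.5, -1.3]
gripper_width: 0.0549
grip_force: 63.5
```

```bash
cat > m.py <<'E'
from h import *
go(.608,.007,.12,.18)
c=snap("wrist"); save(c,"dome.png")
g=cv2.cvtColor(c["img"],cv2.COLOR_RGB2GRAY); hsv=cv2.cvtColor(c["img"],cv2.COLOR_RGB2HSV)
pd=proj(c,[.608,.007,.06]).astype(int); print(pd)
b=cv2.GaussianBlur(g,(5,5),1.5); x,y=pd; x0,y0=max(0,x-100),max(0,y-100)
for p2 in(25,18,12):
    ci=cv2.HoughCircles(b[y0:y+80,x0:x+100],cv2.HOUGH_GRADIENT,1,40,param1=60,param2=p2,minRadius=35,maxRadius=65)
    if ci is not None:
        for q in ci[0][:3]: p=(float(q[0]+x0),float(q[1]+y0)); print("dome circ",p2,p,q[2],onz(c,p,.059).round(4))
print("row",[int(v) for v in b[y,x-110:x+110:6]]); print("col",[int(v) for v in b[0:260:6,x]])
# sleeve edges: rows, left/right boundary of grey region
for r in range(10,200,20):
    q=b[r].astype(int); e=np.abs(np.diff(q)); print(r,[(int(i)) for i in np.argsort(-e)[:8]])
E
python3 m.py
```

```text
t 9.7 tcp [ 0.6214 -0.0741  0.1202] yaw y 0.1836 tilt [-1.e-04 -7.e-04 -1.e+00] -> d cm [8.22 0.16 0.01] turn 0.21 j [ 0.29  0.59 -0.39  1.66  0.27  0.95 -0.02] w 0.0549 F [ 0.06  0.53 -1.31]
[319 101]
dome circ 25 (323.5, 97.5) 41.3 [0.6102 0.0095 0.059 ]
dome circ 18 (323.5, 97.5) 41.3 [0.6102 0.0095 0.059 ]
dome circ 12 (323.5, 97.5) 41.3 [0.6102 0.0095 0.059 ]
row [190, 190, 190, 193, 189, 188, 189, 192, 147, 116, 114, 111, 107, 80, 88, 94, 98, 104, 112, 117, 115, 113, 108, 103, 98, 93, 117, 118, 187, 186, 186, 184, 178, 185, 186, 185, 186]
col [208, 208, 209, 209, 197, 113, 114, 114, 114, 113, 89, 95, 100, 105, 109, 113, 115, 113, 106, 100, 96, 91, 84, 83, 115, 113, 112, 112, 112, 111, 111, 111, 111, 110, 109, 109, 109, 108, 108, 102, 68, 37, 36, 63]
10 [292, 293, 291, 294, 276, 277, 275, 344]
30 [373, 372, 267, 374, 266, 268, 265, 371]
50 [373, 372, 374, 60, 59, 58, 61, 259]
70 [72, 71, 373, 73, 372, 121, 254, 374]
90 [74, 73, 75, 124, 125, 373, 72, 372]
110 [65, 373, 66, 257, 115, 256, 64, 372]
130 [373, 372, 259, 258, 260, 374, 371, 257]
150 [373, 372, 260, 374, 261, 259, 371, 262]
170 [620, 621, 619, 373, 372, 262, 261, 263]
190 [263, 372, 373, 264, 262, 565, 574, 573]
```

Run:
```python
from h import *
c=snap("wrist")
g=cv2.GaussianBlur(cv2.cvtColor(c["img"],cv2.COLOR_RGB2GRAY),(3,3),1).astype(int)
L=[];Rr=[];D=[]
for r in range(50,215,4):
    e=np.diff(g[r]); i=340+np.argmax(e[340:400]); Rr.append(onz(c,(i+.5,r),.057)[:2])
    i=235+np.argmin(e[235:280]); L.append(onz(c,(i+.5,r),.057)[:2])
for n,E in(("L",L),("R",Rr)):
    E=np.array(E); vx,vy,x0,y0=cv2.fitLine(E.astype(np.float32),cv2.DIST_HUBER,0,.001,.001).ravel(); s=np.sign(vy)
    yaw=np.arctan2(-vx*s,vy*s); print(n,"yaw",yaw); nrm=np.array([np.cos(yaw),np.sin(yaw)]); print(" across",np.dot(nrm,[x0,y0]))
for th in np.radians(np.arange(0,360,10)):
    rr=np.arange(30,50,.5); v=cv2.remap(g.astype(np.float32),(323+rr*np.cos(th)).astype(np.float32)[None],(98.5+rr*np.sin(th)).astype(np.float32)[None],1)[0]
    i=np.argmax(np.diff(v[::2])); D.append([323+rr[2*i+1]*np.cos(th),98.5+rr[2*i+1]*np.sin(th)])
X=np.array([onz(c,p,.057)[:2] for p in D]); 
ok=np.ones(len(X),bool)
for _ in range(4):
    A=np.c_[2*X,np.ones(len(X))]; s=np.linalg.lstsq(A[ok],(X**2).sum(1)[ok],rcond=None)[0]; r=np.sqrt(s[2]+s[0]**2+s[1]**2); d=abs(np.hypot(*(X-s[:2]).T)-r); ok=d<max(.0012,1.5*np.median(d))
print("dome",s[:2].round(4),"r",r.round(4),ok.sum())
go(s[0],s[1],.05,.18)
```

```text
L yaw 0.21564277
 across 0.55900764
R yaw 0.21772477
 across 0.62729985
dome [0.6097 0.0085] r 0.0235 35
t 9.8 tcp [ 0.6218 -0.0751  0.1199] yaw y 0.1819 tilt [-1.e-04 -1.e-03 -1.e+00] -> d cm [8.45 0.32 6.98] turn 0.11 j [ 0.29  0.59 -0.39  1.66  0.27  0.95 -0.02] w 0.0552 F [ 0.39 -0.15 -0.38]
```

Call:
{"method": "send_rows", "body": {"deltas": "1 3 0.1 0 -2;1 6 0.3 0 -2;1 8.2 0.3 0 -2;1 8.5 0.3 1 -2;1 8.5 0.3 2.5 -2;1 8.5 0.3 4 -2;1 8.5 0.3 4.5 -2;1 8.5 0.3 4.5 -2"}}

```text
t: 10.6
tcp_pos: [0.6091, 0.0091, 0.0738]
ee_rot: [0.626, 0.78, -0.001, -0.0]
ft_force: [0.5, -0.3, -0.3]
gripper_width: 0.0546
grip_force: 63.5
```

Run:
```python
from h import *
go(.6097,.0088,.03,.217);s=snap("scene")
go(.6097,.0088,.03,.217)
```

```text
t 10.6 tcp [0.6091 0.0091 0.0738] yaw y 0.217 tilt [-1.7e-03 -6.0e-04 -1.0e+00] -> d cm [-0.04  0.06  4.38] turn -0.0 j [ 0.15  0.62 -0.39  1.75  0.3   0.83 -0.16] w 0.0546 F [ 0.52 -0.34 -0.32]
t 10.65 tcp [0.6096 0.0095 0.0745] yaw y 0.217 tilt [-6.e-04 -4.e-04 -1.e+00] -> d cm [-0.07 -0.01  4.45] turn 0.0 j [ 0.15  0.62 -0.39  1.75  0.3   0.83 -0.16] w 0.0546 F [ 1.39 -0.39 -0.55]
```

Call:
{"method": "send_rows", "body": {"deltas": "1 -0.1 0 1.5 0;1 -0.1 0 3 0;1 -0.1 0 3.9 0;1 -0.1 0 4 0;1 -0.1 0 4 0"}}

```text
t: 11.15
tcp_pos: [0.6101, 0.0096, 0.0351]
ee_rot: [0.626, 0.78, 0.0, 0.0]
ft_force: [-0.4, 0.5, 0.7]
gripper_width: 0.0548
grip_force: 63.5
```

Run:
```python
from h import *
s=snap("scene"); go(.6097,.0088,.028,.217)
z=get_state()["tcp_pos"][2]+.037+.015
p=proj(s,[.6097,.0088,z]); print(z,p)
m,st=mask(s,(4,80,40),(20,255,255),(320,235,380,305)); print(st,np.argwhere(m)[:,::-1].mean(0), np.argwhere(m)[:,::-1].max(0), proj(s,[.6097,.0088,z-.015]))
```

```text
t 11.2 tcp [0.6104 0.0096 0.0354] yaw y 0.2182 tilt [ 9.e-04  1.e-04 -1.e+00] -> d cm [-0.07 -0.08  0.74] turn 0.07 j [ 0.14  0.67 -0.37  1.78  0.33  0.75 -0.18] w 0.0544 F [ 0.54  0.35 -0.28]
0.08738932103220244 [350.48919732 273.37826813]
[339 260  21  28 446] [348.132287   273.83856502] [359 287] [350.21394841 278.00011834]
```

Call:
{"method": "send_rows", "body": {"deltas": "1 -0.05 -0.05 0.2 0;1 -0.05 -0.05 0.4 0;1 -0.05 -0.05 0.4 0"}}

```text
t: 11.5
tcp_pos: [0.6094, 0.0089, 0.0307]
ee_rot: [0.626, 0.78, -0.0, -0.0]
ft_force: [-0.7, -0.9, -0.3]
gripper_width: 0.055
grip_force: 63.5
```

Call:
{"method": "send_rows", "body": {"deltas": "1 0 0 0.1 0;1 0 0 0.2 0;1 0 0 0.2 0"}}

```text
t: 11.8
tcp_pos: [0.6094, 0.009, 0.0286]
ee_rot: [0.626, 0.78, -0.0, -0.0]
ft_force: [0.6, -0.5, 0.3]
gripper_width: 0.0548
grip_force: 63.5
```

Call:
{"method": "send_rows", "body": {"deltas": "1 0 0 0.1 0;1 0 0 0.1 0"}}

```text
t: 12.0
tcp_pos: [0.6096, 0.0091, 0.028]
ee_rot: [0.626, 0.78, 0.0, 0.0]
ft_force: [-2.2, -0.2, 3.7]
gripper_width: 0.0548
grip_force: 64.0
```

Call:
{"method": "send_rows", "body": {"deltas": "1 0 -0.07 0 0;1 0 -0.07 0.05 0;1 0 -0.07 0.05 0"}}

```text
t: 12.3
tcp_pos: [0.6095, 0.009, 0.0278]
ee_rot: [0.626, 0.78, 0.001, 0.0]
ft_force: [0.3, 1.0, 7.2]
gripper_width: 0.055
grip_force: 64.3
```

Call:
{"method": "send_rows", "body": {"deltas": "-0.4 0 0 0 0;-0.6 0 0 0 0;-0.8 0 0 0 0;-1 0 0 0 0;-1 0 0 0 0;-1 0 0 0 0"}}

```text
t: 12.9
tcp_pos: [0.6087, 0.0089, 0.0271]
ee_rot: [0.626, 0.78, -0.0, -0.0]
ft_force: [-0.3, 0.0, 0.2]
gripper_width: 0.0854
grip_force: 0.0
```

Run:
```python
from h import *
s=snap("scene"); go(.6097,.0088,.028,.217)
m,st=mask(s,(4,80,40),(20,255,255),(320,235,385,305)); P=np.argwhere(m)[:,::-1].astype(np.float32); print(st,P.mean(0)); 
z=.07+.01; print(proj(s,[.6097,.0085,z]),proj(s,[.6097,.0085,z+.015]),proj(s,[.6097,.0085,z-.015]))
c=snap("wrist"); m,st=mask(c,(4,80,40),(20,255,255),(190,180,445,440)); print("wrist",st)
```

```text
t 12.95 tcp [0.6088 0.0089 0.0272] yaw y 0.2184 tilt [-1.e-04  0.e+00 -1.e+00] -> d cm [-0.03  0.09 -0.08] turn 0.08 j [ 0.13  0.68 -0.36  1.79  0.34  0.73 -0.19] w 0.0854 F [-0.79 -0.27  0.34]
[338 262  26  28 520] [349.9269  276.35385]
[350.23451577 275.72205112] [350.51133094 271.05844602] [349.96278343 280.30373348]
wrist [  238   258   159   165 19158]
```

Call:
{"method": "send_rows", "body": {"deltas": "-1 0 0 -1 0;-1 0 0 -3 0;-1 0 0 -6 0;-1 -2 0 -9 0;-1 -6 0 -9.3 0;-1 -10 0 -9.3 0;-1 -14 0 -9.3 0;-1 -17 0 -9.3 0"}}

```text
t: 13.8
tcp_pos: [0.6458, -0.1605, 0.1212]
ee_rot: [0.627, 0.779, -0.0, 0.001]
ft_force: [0.8, 0.1, 0.5]
gripper_width: 0.0855
grip_force: 0.0
```

Call:
{"method": "send_rows", "body": {"deltas": "-1 0 0 0 0;-1 0 0 0 0"}}

```text
t: 14.0
tcp_pos: [0.6455, -0.1577, 0.1206]
ee_rot: [0.626, 0.779, 0.0, -0.0]
ft_force: [0.7, 1.4, -0.2]
gripper_width: 0.0854
grip_force: 0.0
```

```bash
cat > m2.py <<'E'
from h import *
go(.6302,-.0843,.1,.217)
c=snap("wrist")
p=proj(c,[.6302,-.0843,.095]); print("exp knob",p)
x,y=p.astype(int)
m,st=mask(c,(0,0,0),(180,255,38),(x-55,y-45,x+55,y+45)); print("knob",st,circ(c,m,.095),circ(c,m,.071))
pr=proj(c,[.6097,.0085,.095]); x,y=pr.astype(int)
m,st=mask(c,(4,80,40),(20,255,255),(max(0,x-80),max(0,y-80),x+80,y+80)); print("roll exp",pr,st,circ(c,m,.095))
E
python3 m2.py
```

```text
t 14.0 tcp [ 0.6455 -0.1577  0.1206] yaw y 0.2168 tilt [ 1.e-04  4.e-04 -1.e+00] -> d cm [7.49 0.08 2.06] turn -0.01 j [ 0.4   0.64 -0.4   1.55  0.28  1.01  0.14] w 0.0854 F [ 0.7   1.37 -0.23]
exp knob [317.89467093 116.73101978]
knob [294  91  45  47 303] [ 0.6303 -0.0841  0.0124] [ 0.6302 -0.0846  0.0137]Traceback (most recent call last):
  File "m2.py", line 8, in <module>
    m,st=mask(c,(4,80,40),(20,255,255),(max(0,x-80),max(0,y-80),x+80,y+80)); print("roll exp",pr,st,circ(c,m,.095))
         ~~~~^^^^^^^^^^^^^^^^^^^^^^^^^^^^^^^^^^^^^^^^^^^^^^^^^^^^^^^^^^^^^^
  File "h.py", line 28, in mask
    n,l,st,ce=cv2.connectedComponentsWithStats(k); i=1+np.argmax(st[1:,4]); return (l==i).astype(np.uint8),st[i]
                                                       ~~~~~~~~~^^^^^^^^^^
    return _wrapfunc(a, 'argmax', axis=axis, out=out, **kwds)
    return bound(*args, **kwds)
ValueError: attempt to get argmax of an empty sequence
```

Call:
{"method": "send_rows", "body": {"deltas": "-1 3.5 0.1 0 0;-1 6.5 0.1 0 0;-1 7.5 0.1 2 0;-1 7.5 0.1 4.5 0;-1 7.5 0.1 6.5 0;-1 7.5 0.1 7.5 0;-1 7.5 0.1 7.5 0"}}

```text
t: 14.75
tcp_pos: [0.6295, -0.0824, 0.0443]
ee_rot: [0.625, 0.78, -0.0, -0.001]
ft_force: [-0.1, 0.1, 0.6]
gripper_width: 0.085
grip_force: 0.0
```

Run:
```python
from h import *
go(.6303,-.0843,.029,.217)
s=snap("scene")
m,st=mask(s,(4,80,40),(20,255,255),(320,235,385,305)); P=np.argwhere(m)[:,::-1]; print("roll sc",st,P.mean(0))
c=snap("wrist");pr=proj(c,[.6097,.0085,.095]); x,y=pr.astype(int); print(pr)
m,st=mask(c,(4,80,40),(20,255,255),(max(0,x-120),max(0,y-120),x+120,y+120)); print("roll",st,circ(c,m,.095))
go(.6303,-.0843,.029,.217)
```

```text
t 14.75 tcp [ 0.6295 -0.0824  0.0443] yaw y 0.2201 tilt [-2.1e-03  6.0e-04 -1.0e+00] -> d cm [-0.21  0.04  1.53] turn 0.18 j [ 0.28  0.69 -0.37  1.7   0.32  0.81 -0.02] w 0.085 F [-0.11  0.12  0.62]
roll sc [337 262  27  28 432] [352.08101852 273.88194444]
[315.47672466  66.59775245]
roll [  226     0   177   161 17490] [0.6096 0.0068 0.0279]
t 14.85 tcp [ 0.6308 -0.083   0.046 ] yaw y 0.2192 tilt [ 9.e-04  3.e-04 -1.e+00] -> d cm [-0.12 -0.08  1.7 ] turn 0.13 j [ 0.28  0.69 -0.37  1.7   0.32  0.81 -0.02] w 0.0852 F [-0.87 -0.06  0.08]
```

Call:
{"method": "send_rows", "body": {"deltas": "-1 -0.1 0 0.8 0;-1 -0.1 0 1.6 0;-1 -0.1 0 1.6 0;0 -0.1 0 1.6 0;1 -0.1 0 1.6 0;1 -0.1 0 1.6 0;1 -0.1 0 1.6 0;1 -0.1 0 1.6 0"}}

```text
t: 15.65
tcp_pos: [0.6308, -0.0846, 0.0296]
ee_rot: [0.626, 0.78, 0.0, 0.0]
ft_force: [-0.2, 0.3, 3.4]
gripper_width: 0.0243
grip_force: 58.6
```

Call:
{"method": "send_rows", "body": {"deltas": "1 0 0 0 0;1 0 0 0 0;1 0 0 0 0"}}

```text
t: 15.95
tcp_pos: [0.6308, -0.0847, 0.0296]
ee_rot: [0.626, 0.78, 0.0, 0.0]
ft_force: [-0.7, -0.2, 5.1]
gripper_width: 0.0245
grip_force: 58.7
```

Call:
{"method": "send_rows", "body": {"deltas": "1 0 0 -0.2 0;1 0 0 -0.4 0;1 0 0 -0.6 0;1 0 0 -0.8 0;1 0 0 -1 0;1 0 0 -1.2 0;1 0 0 -1.4 0;1 0 0 -1.4 0"}}

```text
t: 16.75
tcp_pos: [0.6306, -0.0846, 0.0434]
ee_rot: [0.626, 0.78, 0.0, 0.0]
ft_force: [2.3, -0.3, -7.3]
gripper_width: 0.0244
grip_force: 59.2
```

```bash
cat > m3.py <<'E'
from h import *
import sys
yaw=.217; k0=np.array([.6303,-.0843])
q=float(sys.argv[1]); k=k0+q*np.array([-np.sin(yaw),np.cos(yaw)])
go(k[0],k[1],float(sys.argv[2]),yaw)
c=snap("wrist"); d=np.array([.6097,.0085])+q*np.array([-np.sin(yaw),np.cos(yaw)])
pr=proj(c,[d[0],d[1],.095]); x,y=pr.astype(int)
m,st=mask(c,(4,80,40),(20,255,255),(max(0,x-120),max(0,y-120),x+120,y+120)); print("roll",pr,st,circ(c,m,.095),"exp dome",d)
E
python3 m3.py 0 .044
```

```text
t 16.75 tcp [ 0.6306 -0.0846  0.0434] yaw y 0.2184 tilt [ 1.e-04  0.e+00 -1.e+00] -> d cm [ 0.04 -0.02 -0.06] turn 0.08 j [ 0.29  0.69 -0.37  1.7   0.33  0.81 -0.02] w 0.0244 F [ 2.31 -0.27 -7.29]
roll [315.48323241  59.39262292] [  225     0   179   156 17118] [0.6095 0.0068 0.0278] exp dome [0.6097 0.0085]
```

Call:
{"method": "send_rows", "body": {"deltas": "1 0.05 0 0 0;1 0.15 0 0 0;1 0.3 0 0 0;1 0.5 0 0 0;1 0.7 0 0 0;1 0.9 0 0 0;1 1.1 0 0 0;1 1.3 0 0 0"}}

```text
t: 17.6
tcp_pos: [0.6277, -0.0718, 0.0432]
ee_rot: [0.626, 0.78, -0.0, -0.0]
ft_force: [2.9, -1.9, -7.9]
gripper_width: 0.0242
grip_force: 59.2
```

```bash
python3 m3.py .013 .0435
```

```text
t 17.6 tcp [ 0.6277 -0.0718  0.0432] yaw y 0.2184 tilt [-0. -0. -1.] -> d cm [ 0.02 -0.02 -0.03] turn 0.08 j [ 0.27  0.69 -0.37  1.72  0.33  0.8  -0.04] w 0.0242 F [ 2.92 -1.92 -7.94]
roll [315.6773615   59.99182402] [  224     0   180   156 17174] [0.6066 0.0196 0.0278] exp dome [0.60690109 0.02119512]
```

Call:
{"method": "send_rows", "body": {"deltas": "1 0.2 0 0 0;1 0.4 0 0 0;1 0.6 0 0 0;1 0.8 0 0 0;1 1 0 0 0;1 1.2 0 0 0;1 1.4 0 0 0;1 1.6 0 0 0"}}

```text
t: 18.45
tcp_pos: [0.6242, -0.0562, 0.0432]
ee_rot: [0.626, 0.78, -0.0, -0.0]
ft_force: [3.0, -1.0, -7.5]
gripper_width: 0.0239
grip_force: 59.2
```

Call:
{"method": "send_rows", "body": {"deltas": "1 0.2 0 0 0;1 0.4 0 0 0;1 0.6 0 0 0;1 0.8 0 0 0;1 0.95 0 0 0;1 1.05 0 0 0;1 1.1 0 0 0;1 1.1 0 0 0"}}

```text
t: 19.25
tcp_pos: [0.6218, -0.0455, 0.0432]
ee_rot: [0.626, 0.78, -0.0, -0.0]
ft_force: [1.5, -0.4, -6.6]
gripper_width: 0.0245
grip_force: 59.2
```

```bash
python3 m3.py .04 .0435
```

```text
t 19.25 tcp [ 0.6218 -0.0455  0.0432] yaw y 0.2185 tilt [-2.e-04  1.e-04 -1.e+00] -> d cm [ 0.02 -0.01 -0.03] turn 0.08 j [ 0.23  0.68 -0.37  1.74  0.32  0.79 -0.08] w 0.0245 F [ 1.54 -0.36 -6.58]
roll [315.94351133  59.82324207] [  224     0   180   156 17162] [0.6008 0.0459 0.0278] exp dome [0.60108796 0.04756191]
```

Call:
{"method": "send_rows", "body": {"deltas": "1 0 0 0.2 0;1 0 0 0.4 0;1 0 0 0.6 0;1 0 0 0.8 0;1 0 0 1 0;1 0 0 1.2 0;1 0 0 1.35 0;1 0 0 1.35 0"}}

```text
t: 20.1
tcp_pos: [0.6218, -0.0455, 0.0297]
ee_rot: [0.626, 0.78, -0.0, -0.0]
ft_force: [-0.1, 0.1, -5.2]
gripper_width: 0.0242
grip_force: 59.7
```

```bash
python3 m3.py .04 .0295; python3 -c "
from h import *
print(get_state()['grip_force'])"
```

```text
t 20.1 tcp [ 0.6218 -0.0455  0.0297] yaw y 0.2184 tilt [-1.e-04  1.e-04 -1.e+00] -> d cm [ 0.03 -0.01  0.02] turn 0.08 j [ 0.22  0.69 -0.36  1.75  0.33  0.76 -0.09] w 0.0242 F [-0.06  0.13 -5.19]
roll [315.84756591  55.11533165] [  213     0   202   162 19738] [0.6008 0.0458 0.0277] exp dome [0.60108796 0.04756191]
59.73047196865082
```

Call:
{"method": "send_rows", "body": {"deltas": "1 0 0 0.05 0;1 0 0 0.1 0;1 0 0 0.1 0"}}

```text
t: 20.45
tcp_pos: [0.622, -0.0455, 0.0296]
ee_rot: [0.626, 0.78, 0.0, 0.0]
ft_force: [-2.5, -0.1, 5.5]
gripper_width: 0.0243
grip_force: 60.8
```

Call:
{"method": "send_rows", "body": {"deltas": "1 0 0 0.05 0;1 0 0 0.05 0;1 0 0 0.05 0"}}

```text
t: 20.75
tcp_pos: [0.622, -0.0456, 0.0295]
ee_rot: [0.626, 0.78, 0.0, 0.0]
ft_force: [-4.2, 0.5, 10.5]
gripper_width: 0.0245
grip_force: 61.2
```

Call:
{"method": "send_rows", "body": {"deltas": "1 0 0 -0.05 0;1 0 0 -0.05 0;1 0 0 -0.05 0;1 0 0 -0.05 0"}}

```text
t: 21.15
tcp_pos: [0.622, -0.0456, 0.0295]
ee_rot: [0.626, 0.78, 0.0, 0.0]
ft_force: [-3.5, -0.4, 9.1]
gripper_width: 0.0246
grip_force: 60.6
```

```bash
python3 m3.py .04 .0295
python3 - <<'E'
from h import *
s=snap("scene"); m,st=mask(s,(4,80,40),(20,255,255),(320,225,400,305)); print(st,np.argwhere(m)[:,::-1].mean(0),proj(s,[.6011,.0476,.08]))
print(get_state()["ft_force"],finish_job())
E
```

```text
t 21.15 tcp [ 0.622  -0.0456  0.0295] yaw y 0.2183 tilt [ 5.e-04 -2.e-04 -1.e+00] -> d cm [ 0.04 -0.02  0.  ] turn 0.07 j [ 0.22  0.69 -0.36  1.75  0.33  0.76 -0.09] w 0.0246 F [-3.51 -0.37  9.08]
roll [315.45970561  54.81793787] [  212     0   202   162 19768] [0.6008 0.0458 0.0278] exp dome [0.60108796 0.04756191]
[350 253  26  27 518] [363.39382239 265.22007722] [363.19768012 265.8296892 ]
the job is handed in; nothing more can be done
[-3.17836005  0.73576401  8.0229888 ] None
```

The job is handed in, with no verdict shown: the roll measures centred on the dome, the holder has moved 40 mm towards the printer, the pin is home by force and height readings, the gripper is still holding the knob, and the arm stayed clear of the jar and stamp.

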